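# Refit the delivery roller in the print chute

### The arm

A 6-joint arm with a two-finger parallel gripper is mounted at the origin on the work surface. World frame = base frame: x ahead of the robot, y to its left, z up, the work surface at z = 0. Lengths are in mm, angles in rad, forces in N, time in s.
With the tool pointing down it reaches from about 275 to 1000 mm from the base axis. Payload 8.4 kg.
Tool frame: the origin (TCP) lies midway between the tips of the shut fingers; the grasp point (between the pads) lies 19 mm behind it; z points along the fingers, y is the line along which they close (so a half turn about z gives the same grasp; the last joint's range is limited). The gripper opens to 85 mm and grips with 20 to 120 N. Pads are 22 mm wide; open, the fingers measure 114 mm over their backs; the gripper's body (76 mm by 85 mm) begins 54 mm behind the grasp point. The pads swing forward as they close: fully open they stand 13 mm farther back than shut.
Start: joints at [-1.122, 0.353, 1.633, -0, 1.155, -0.002], TCP at [272.303, -562.565, 231.281] pointing down, gripper open.
Joint ranges: [-2.63, 2.63], [-0.92, 2.1], [0.06, 2.66], [-1.3, 4.44], [0, 2.69], [-3.02, 3.02]. Speed limits (rad/s): [2.22, 2.22, 2.79, 3.14, 3.14, 3.14].

### API

Orientations are given as [roll, pitch, yaw] about the fixed x, y, z axes, in that order (R = Rz(yaw) Ry(pitch) Rx(roll)).
In Python, from rig import r, imaging gives the robot as it stands. The module is installed in compiled form; this text tells all that it offers.
- The arm moves only by the tool arm_command, never from a script. Its argument "deltas" is a list of rows, each an object of numbers: "hand": the finger opening in mm, from 0 to 85.4; "tx", "ty", "tz": the shift along the tool's x, y, z in mm; "wx", "wy", "wz": the turn, a rotation vector about the tool's x, y, z in rad. A call has 1 to 8 rows; each row shifts and turns the commanded pose from where the row before left it, along the tool's axes as they then stand; what a row does not reach is not made up. A row lasts 1/8 s, in which the tool goes at most 62.5 mm and 10.7 degrees, less where a joint would pass 70% of its speed; a pose out of reach is approached as far as the arm can. A call with a gripper value outside its range is refused whole. The fingers move at their own pace and stop on an object; "squeeze" is the grip in N (left out, the last holds). Time passes only in rows, so rows that do not move let the fingers close. It gives the time, the measured TCP pose, the force, the opening and the grip force at its end, in the units of the state.
- r.sense(): the state, without advancing time (a new reading comes with each control period).
- imaging.grab_frame(name): name is "scene" or "top" or "wrist"; returns a dict with "image" (384x512x3 uint8, red, green, blue), "mtx" (3x3 intrinsics, pixels), "D" ([k1, k2, p1, p2, k3] as OpenCV has them; the pictures are not rectified), "world_to_cam" (4x4, takes a point from world to camera coordinates). Camera axes: x right, y up, looking along -z (the intrinsics and any distortion apply to the point x, -y, -z); pixel columns grow to the right and rows downward; lengths in mm; the calibration is good to about 2 mm. A picture is of the moment at which its call begins. There is no depth.
- r.sign_off(): hands the job in; it is judged then, once.
The state is a dict: "clock": time; "qpos": joint angles; "qvel": joint speeds; "joint_efforts": joint torques, N m; "eef_pos": TCP position; "tcp_rot": TCP orientation; "contact_force": force on the tool from outside, world axes, zero at the start; "wrist_torque": the same for the moment, N m; "opening": opening from 0.0 (shut) to 1.0 (fully open); "grasp_force": force on a finger pad.
Only numpy, scipy, OpenCV 4.12 (cv2) and the standard library are available. Lean on these libraries where they do the work, as an engineer would, in place of code of your own. Each camera call takes 0.05 s, during which the arm holds its last target. There are 200 camera calls.

### The job

Refit the steel delivery roller in the print chute: take it off its wooden rest, lower it level into the two open slots of the cheeks and press it down until both ends have slipped under their spring keepers and you feel them stop evenly on the bearing saddles, whose height was set by hand at the last service. Give it one firm push of about 2 kg on the saddles and no more, as the thin cheeks bend at twice that; then let go, and leave the relay, the brass spacers and the fan cover alone.

Things in the scene. Friction and masses are not known exactly. Their poses are not given: they have to be found in the camera images.
- roller_mid (a point): steel delivery roller: body 22 mm diameter x 114 mm long with two thin black rubber bands, and a 10 mm diameter shaft end on each side, 166 mm overall, about 0.34 kg, alike both ways round. The point is its centre, on the axis; local y runs along the axis. At the start it lies level in the V notches of the wooden rest, axis 42 mm above the shelf
- roller_end_a (a point): point on the roller's axis 62 mm from its centre along local +y, in the middle of one shaft end, where it rests in a slot
- roller_end_b (a point): the same at the other end, 62 mm along local -y
- rest: fixed plywood roller rest, 70 x 110 mm, two V-notched uprights 84 mm apart (each 10 mm thick, up to about 47 mm high); between them the roller's middle is free to grip from above. Origin under its centre on the shelf, local y along the roller
- chute: fixed aluminium print chute, 156 mm wide. Two upright cheeks, 4 mm thick, 120 mm apart inside (local y = 60 to 64 mm either side), carry one open slot each at local x = 0. Local x points down the sloping floor (170 mm out, sprung exit flap at its end), which is under 68 mm high at the slots. Origin on the shelf under the middle of the line between the slots; local y along that line, z up
- mouth_left (a point): slot in the cheek at local +y of the chute, 11.75 mm wide; the point is mid-cheek at the top of its straight sides, 122 mm above the shelf; a flare rises to 127 mm. The shaft end comes to rest on a white nylon saddle just outside the cheek. A screw sets both saddles alike: a seated axis is level, anywhere from 93.5 to 105 mm above the shelf. Where is not measured: feel for it
- mouth_right (a point): the like slot and point in the cheek at local -y, with its own saddle and keeper
- keeper_left (a joint): steel hairpin spring outside the left saddle (local y = 72 to 78 mm), sloping in over the slot from +x to a round nose. Angle in rad: 0 shut, about 0.05 as a shaft end squeezes by. A shaft end meets it 15 to 20 mm above its seat and slips under the nose 7 mm above its seat; then it shuts. Both keepers together take 8 to 14 N of push, less again before the saddles stop the roller dead
- keeper_right (a joint): the like spring at local -y. Good push on the saddles: 15 to 30 N; the cheeks bend when the roller bears on the chute with over 40 N in all
- relay: loose cream bakelite relay, 58 x 40 x 40 mm, origin under its centre; leave alone
- spacer_1: loose brass knurled spacer lying on its side, 20 mm diameter x 26 mm; leave alone
- spacer_2: second such spacer; leave alone
- fan_cover: loose red plastic dryer fan cover, 92 mm square, 14 mm high, lying flat; leave alone
Mind the look-alikes: they are no part of the job. Several things have the shape of the rest; the one meant has the colours described above.

How it is judged:
By the outcome, as a careful person would: the job done as asked, in the order asked, and still so for the second after the job is handed in, with the robot touching nothing.
It also fails if it takes over 62 s, if anything falls off the work surface, if the arm or the gripper's body presses on something with over 40 N, if the wrist force passes 120 N, or if a joint passes its speed limit or range.

## Working session

There is one attempt and no reset: what is moved stays moved. The work goes in short steps, Python scripts to look and compute and a tool call to move; the robot and the scene stay as the last step left them, time stands still between calls to the robot, and variables do not carry over. Pictures are saved under pics/ and viewed, at most 10 in all, crops included, and the job is handed in when it is done.

Besides the shell and the picture viewer there is one more tool, called after "Emit:" by a JSON object that holds its "method" and its "body", one argument or row to a line. arm_command: Moves the arm, as the interface text tells. Its arguments: {"type":"object","properties":{"deltas":{"type":"array"},"squeeze":{"type":"number"}},"required":["deltas"]}

```bash
mkdir -p pics; cat > h.py <<'E'
import numpy as np, cv2, pickle, sys
from rig import r, imaging
def grab(name,tag):
    f=imaging.grab_frame(name); pickle.dump(f,open(f'{tag}.pkl','wb'))
    cv2.imwrite(f'pics/{tag}.png',f['image'][:,:,::-1]); return f
def load(tag): return pickle.load(open(f'{tag}.pkl','rb'))
def ray(f,uv):
    p=cv2.undistortPoints(np.array([[uv]],float),np.array(f['mtx']),np.array(f['D'],float))[0,0]
    T=np.array(f['world_to_cam']); R=T[:3,:3]; c=-R.T@T[:3,3]
    return c,R.T@np.array([p[0],-p[1],-1.])
def onz(f,uv,z):
    c,d=ray(f,uv); return c+d*(z-c[2])/d[2]
def proj(f,P):
    T=np.array(f['world_to_cam']); q=T[:3,:3]@np.array(P,float)+T[:3,3]; q=q*[1,-1,-1]
    return cv2.projectPoints(q.reshape(1,3),np.zeros(3),np.zeros(3),np.array(f['mtx']),np.array(f['D'],float))[0].ravel()
E
python3 - <<'E'
from h import *
a=grab('scene','s0')['image'];b=grab('top','t0')['image']
for t in('s0','t0'):
    cv2.imwrite(f'pics/{t}b.png',cv2.resize(cv2.imread(f'pics/{t}.png'),(800,600),interpolation=cv2.INTER_CUBIC))
print(r.sense())
E
```

```text
{'clock': 0.1, 'qpos': array([-1.12240896e+00,  3.53571286e-01,  1.63405193e+00, -2.23712571e-05,
        1.15517743e+00, -2.37461037e-03]), 'qvel': array([ 0.00017726, -0.00129135, -0.00112145, -0.00104756,  0.00011227,
       -0.00051229]), 'joint_efforts': array([ 1.88717472e-04, -6.06355619e+01, -3.42820609e+01,  1.05700908e-04,
        4.01426587e-03,  1.33750632e-06]), 'eef_pos': array([ 272.11044855, -562.19467434,  230.64484353]), 'tcp_rot': array([-3.14038461e+00,  1.75872070e-05,  4.50771029e-01]), 'contact_force': array([0.16550298, 0.01909912, 0.38478484]), 'wrist_torque': array([ 0.01990906,  0.02605427, -0.00120516]), 'grasp_force': 0.0, 'opening': 1.0002043103384226}
```

View pics/s0b.png

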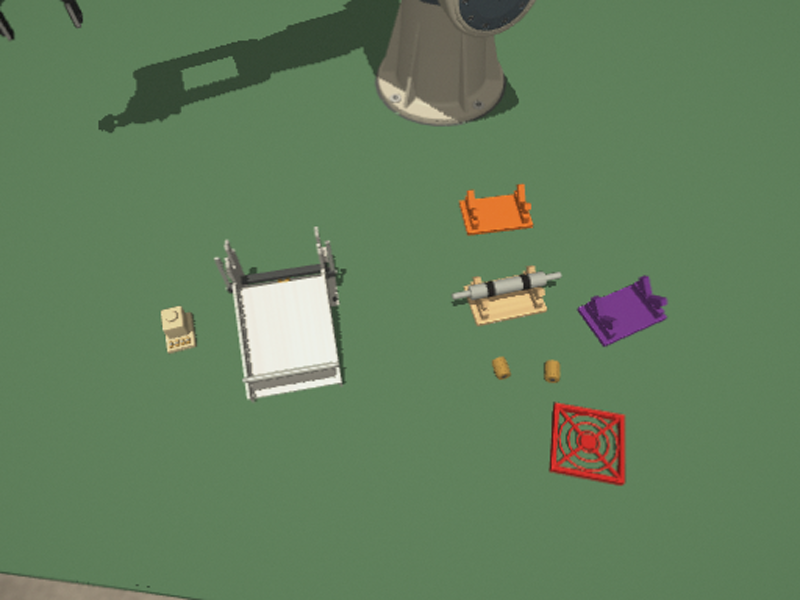

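View pics/t0b.png

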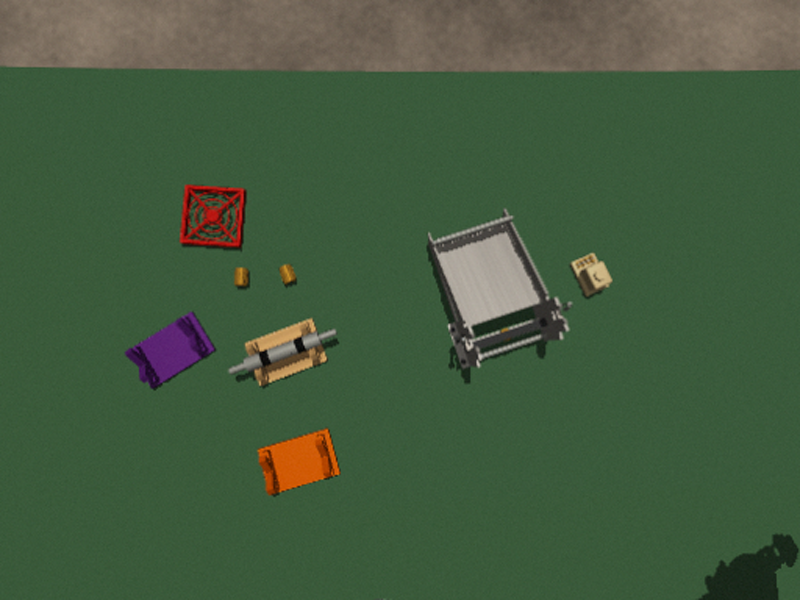

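The scene shows the roller on the plywood rest, with ends near (455,296) and (560,275). In the top view they are near (232,371) and (336,334). The chute cheeks are near (462,345) and (553,318) in the top view, with the floor running upward in the image. The relay is on the right, and the orange and purple rests are decoys.

```bash
python3 - <<'E'
from h import *
s=load('s0');t=load('t0');k=.64
for n,f,a,b in(('s',s,(455,296),(560,275)),('t',t,(232,371),(336,334))):
    A=onz(f,(a[0]*k,a[1]*k),42);B=onz(f,(b[0]*k,b[1]*k),42)
    print(n,A.round(),B.round(),((A+B)/2).round(1),np.linalg.norm(A-B),np.degrees(np.arctan2(*(A-B)[1::-1])))
for q in((462,345),(553,318)): print(onz(t,(q[0]*k,q[1]*k),120).round())
for q in((432,236),(508,214)): print(onz(t,(q[0]*k,q[1]*k),20).round())
im=cv2.imread('pics/t0.png')[180:250,270:380]; cv2.imwrite('pics/c1.png',cv2.resize(im,None,fx=7,fy=7,interpolation=cv2.INTER_CUBIC))
print(np.linalg.inv(t['world_to_cam'])[:3,3],np.linalg.inv(s['world_to_cam'])[:3,3])
E
```

```text
s [524.  73.  42.] [468. 224.  42.] [496.1 148.4  42. ] 161.60104492651516 -69.56933416627068
t [466. 217.  42.] [519.  66.  42.] [492.5 141.6  42. ] 160.78979696820954 109.52631231311254
[ 502. -111.  120.]
[ 538. -234.  120.]
[671. -79.  20.]
[ 706. -198.   20.]
[495.82809329 -13.72849492 869.03298103] [993.7675172   59.4942658  793.16613518]
```

View pics/c1.png

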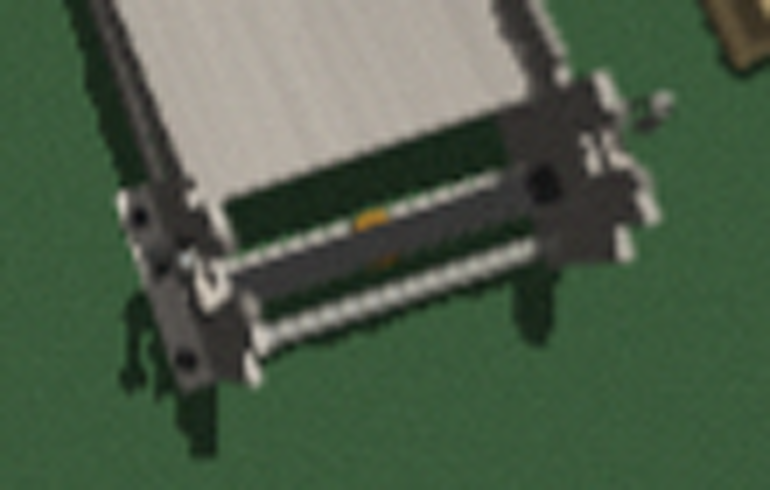

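The crop shows the left cheek near (200,290) and the right cheek near (570,190), with a dark cross-bar and a white rod between them. I'll go above the chute for a close look.

```bash
cat >> h.py <<'E'
from scipy.spatial.transform import Rotation as Ro
def plan(p,yaw,n):
    """n equal rows from the present pose to p, tool down, yaw"""
    s=r.sense(); p0=np.array(s['eef_pos']); R0=Ro.from_euler('xyz',s['tcp_rot']); R1=Ro.from_euler('xyz',[np.pi,0,yaw])
    w=(R0.inv()*R1).as_rotvec()/n
    for i in range(n):
        d=(R0*Ro.from_rotvec(w*i)).inv().apply((np.array(p)-p0)/n)
        print('{"tx":%.1f,"ty":%.1f,"tz":%.1f,"wx":%.4f,"wy":%.4f,"wz":%.4f},'%(*d,*w),end='')
    print()
E
python3 - <<'E'
from h import *
f=imaging.grab_frame('wrist'); s=r.sense(); T=np.linalg.inv(f['world_to_cam'])
R=Ro.from_euler('xyz',s['tcp_rot'])
print(R.inv().apply(T[:3,3]-s['eef_pos']),R.inv().as_matrix()@T[:3,:3],f['mtx'])
plan([440,-150,340],1.85,12)
E
```

```text
[  77.28099782   -0.45110631 -142.10445494] [[ 1.19081146e-04  9.53807256e-01  3.00419213e-01]
 [ 9.99999495e-01  1.86321175e-04 -9.87938061e-04]
 [-9.98276952e-04  3.00419179e-01 -9.53806752e-01]] [[266.58807232   0.         253.83638486]
 [  0.         266.58807232 193.22124052]
 [  0.           0.           1.        ]]
{"tx":27.6,"ty":-24.8,"tz":-9.1,"wx":-0.0001,"wy":-0.0001,"wz":-0.1166},{"tx":30.3,"ty":-21.5,"tz":-9.1,"wx":-0.0001,"wy":-0.0001,"wz":-0.1166},{"tx":32.5,"ty":-17.8,"tz":-9.1,"wx":-0.0001,"wy":-0.0001,"wz":-0.1166},{"tx":34.4,"ty":-13.9,"tz":-9.1,"wx":-0.0001,"wy":-0.0001,"wz":-0.1166},{"tx":35.8,"ty":-9.8,"tz":-9.1,"wx":-0.0001,"wy":-0.0001,"wz":-0.1166},{"tx":36.7,"ty":-5.6,"tz":-9.1,"wx":-0.0001,"wy":-0.0001,"wz":-0.1166},{"tx":37.1,"ty":-1.3,"tz":-9.1,"wx":-0.0001,"wy":-0.0001,"wz":-0.1166},{"tx":37.0,"ty":3.1,"tz":-9.1,"wx":-0.0001,"wy":-0.0001,"wz":-0.1166},{"tx":36.4,"ty":7.3,"tz":-9.1,"wx":-0.0001,"wy":-0.0001,"wz":-0.1166},{"tx":35.3,"ty":11.5,"tz":-9.1,"wx":-0.0001,"wy":-0.0001,"wz":-0.1166},{"tx":33.7,"ty":15.6,"tz":-9.1,"wx":-0.0001,"wy":-0.0001,"wz":-0.1166},{"tx":31.6,"ty":19.4,"tz":-9.1,"wx":-0.0001,"wy":-0.0001,"wz":-0.1166},
```

```bash
python3 - <<'E'
from h import *
plan([515,-165,225],1.85,12)
E
```

```text
{"tx":32.6,"ty":-21.0,"tz":0.5,"wx":-0.0001,"wy":-0.0001,"wz":-0.1166},{"tx":34.9,"ty":-17.0,"tz":0.5,"wx":-0.0001,"wy":-0.0001,"wz":-0.1166},{"tx":36.6,"ty":-12.9,"tz":0.5,"wx":-0.0001,"wy":-0.0001,"wz":-0.1166},{"tx":37.9,"ty":-8.5,"tz":0.5,"wx":-0.0001,"wy":-0.0001,"wz":-0.1166},{"tx":38.6,"ty":-4.1,"tz":0.5,"wx":-0.0001,"wy":-0.0001,"wz":-0.1166},{"tx":38.8,"ty":0.5,"tz":0.5,"wx":-0.0001,"wy":-0.0001,"wz":-0.1166},{"tx":38.5,"ty":5.0,"tz":0.5,"wx":-0.0001,"wy":-0.0001,"wz":-0.1166},{"tx":37.6,"ty":9.4,"tz":0.5,"wx":-0.0001,"wy":-0.0001,"wz":-0.1166},{"tx":36.3,"ty":13.7,"tz":0.5,"wx":-0.0001,"wy":-0.0001,"wz":-0.1166},{"tx":34.4,"ty":17.9,"tz":0.5,"wx":-0.0001,"wy":-0.0001,"wz":-0.1166},{"tx":32.1,"ty":21.7,"tz":0.5,"wx":-0.0001,"wy":-0.0001,"wz":-0.1166},{"tx":29.4,"ty":25.3,"tz":0.5,"wx":-0.0001,"wy":-0.0001,"wz":-0.1166},
```

Emit:
{"method": "arm_command", "body": {
  "deltas": [
    {"tx":33,"ty":-21,"wz":-0.117},
    {"tx":35,"ty":-17,"wz":-0.117},
    {"tx":37,"ty":-13,"wz":-0.117},
    {"tx":38,"ty":-8.5,"wz":-0.117},
    {"tx":39,"ty":-4,"wz":-0.117},
    {"tx":39,"ty":0.5,"wz":-0.117},
    {"tx":38,"ty":5,"wz":-0.117},
    {"tx":38,"ty":9,"wz":-0.117}
  ]
}}

```text
schema error: expected keys hand, tx, ty, tz, wx, wy, wz
```

Emit:
{"method": "arm_command", "body": {
  "deltas": [
    {"tx":36,"ty":14,"wz":-0.117},
    {"tx":34,"ty":18,"wz":-0.117},
    {"tx":32,"ty":22,"tz":3,"wz":-0.117},
    {"tx":29,"ty":25,"tz":3,"wz":-0.117},
    {"tx":0}
  ]
}}

```text
schema error: expected keys hand, tx, ty, tz, wx, wy, wz
```

```bash
python3 - <<'E'
from h import *
grab('wrist','w1')
cv2.imwrite('pics/w1b.png',cv2.resize(cv2.imread('pics/w1.png'),(800,600),interpolation=cv2.INTER_CUBIC))
s=r.sense();print(s['clock'],s['eef_pos'],s['tcp_rot'],s['qpos'],s['contact_force'])
E
```

```text
0.2 [ 272.19294763 -562.32190278  230.84455979] [-3.14077154e+00 -2.84073699e-06  4.50814896e-01] [-1.12238995e+00  3.53416635e-01  1.63381102e+00  9.43365649e-07
  1.15518612e+00 -2.40890057e-03] [-0.39974634  0.57923756 -0.65237212]
```

View pics/w1b.png

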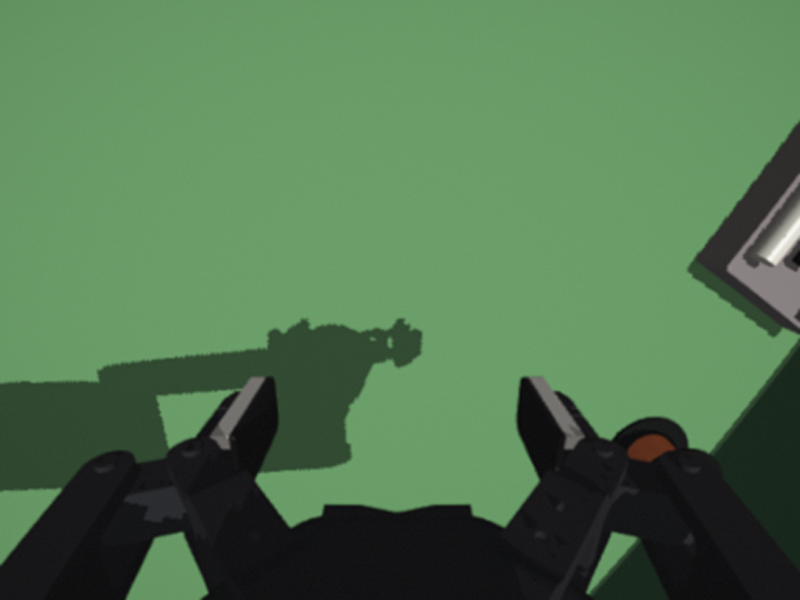

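The key set must be complete in every row, so that call was refused. The image shows only the bare shelf and the fingers, because the arm had not moved.

```bash
sed -i 's/{"tx":%.1f,"ty":%.1f,"tz":%.1f,"wx":%.4f,"wy":%.4f,"wz":%.4f},/%.1f %.1f %.1f | %.3f %.3f %.3f\\n/' h.py; python3 - <<'E'
from h import *
plan([535,-225,235],1.85,11)
E
```

```text
34.9 -17.2 -0.4 | -0.000 -0.000 -0.127
36.8 -12.6 -0.4 | -0.000 -0.000 -0.127
38.1 -7.9 -0.4 | -0.000 -0.000 -0.127
38.8 -3.0 -0.4 | -0.000 -0.000 -0.127
38.8 2.0 -0.4 | -0.000 -0.000 -0.127
38.3 6.9 -0.4 | -0.000 -0.000 -0.127
37.1 11.7 -0.4 | -0.000 -0.000 -0.127
35.3 16.3 -0.4 | -0.000 -0.000 -0.127
32.9 20.6 -0.4 | -0.000 -0.000 -0.127
30.1 24.6 -0.4 | -0.000 -0.000 -0.127
26.7 28.3 -0.4 | -0.000 -0.000 -0.127
```

Emit:
{"method": "arm_command", "body": {
  "deltas": [
    {"hand":85,"tx":35,"ty":-17,"tz":0,"wx":0,"wy":0,"wz":-0.127},
    {"hand":85,"tx":37,"ty":-12.5,"tz":0,"wx":0,"wy":0,"wz":-0.127},
    {"hand":85,"tx":38,"ty":-8,"tz":0,"wx":0,"wy":0,"wz":-0.127},
    {"hand":85,"tx":39,"ty":-3,"tz":0,"wx":0,"wy":0,"wz":-0.127},
    {"hand":85,"tx":39,"ty":2,"tz":0,"wx":0,"wy":0,"wz":-0.127},
    {"hand":85,"tx":38,"ty":7,"tz":-1,"wx":0,"wy":0,"wz":-0.127},
    {"hand":85,"tx":37,"ty":12,"tz":-1,"wx":0,"wy":0,"wz":-0.127},
    {"hand":85,"tx":35,"ty":16,"tz":-1,"wx":0,"wy":0,"wz":-0.127}
  ]
}}

```text
clock: 1.2
eef_pos: [464.8, -316.7, 234.3]
tcp_rot: [-3.142, -0.0, 1.471]
contact_force: [0.7, 0.2, 0.0]
opening: 0.994
grasp_force: 0.0
```

Emit:
{"method": "arm_command", "body": {
  "deltas": [
    {"hand":85,"tx":33,"ty":21,"tz":0,"wx":0,"wy":0,"wz":-0.127},
    {"hand":85,"tx":30,"ty":25,"tz":0,"wx":0,"wy":0,"wz":-0.127},
    {"hand":85,"tx":27,"ty":28,"tz":0,"wx":0,"wy":0,"wz":-0.127},
    {"hand":85,"tx":0,"ty":0,"tz":0,"wx":0,"wy":0,"wz":0}
  ]
}}

```text
clock: 1.7
eef_pos: [537.6, -223.8, 234.1]
tcp_rot: [3.141, -0.0, 1.852]
contact_force: [-0.3, 0.8, -0.4]
opening: 0.992
grasp_force: 0.0
```

```bash
python3 - <<'E'
from h import *
grab('wrist','w2')
cv2.imwrite('pics/w2b.png',cv2.resize(cv2.imread('pics/w2.png'),(800,600),interpolation=cv2.INTER_CUBIC))
s=r.sense();print(s['clock'],s['eef_pos'],s['tcp_rot'],s['qpos'],s['contact_force'])
E
```

```text
1.75 [ 536.71840103 -224.83501974  234.02692463] [-3.14112187e+00 -2.05212256e-04  1.84913304e+00] [-3.99196487e-01  2.84098641e-01  1.72464077e+00 -1.49294758e-04
  1.13334869e+00 -6.77469969e-01] [ 0.03368756 -0.45605428  0.11320867]
```

View pics/w2b.png

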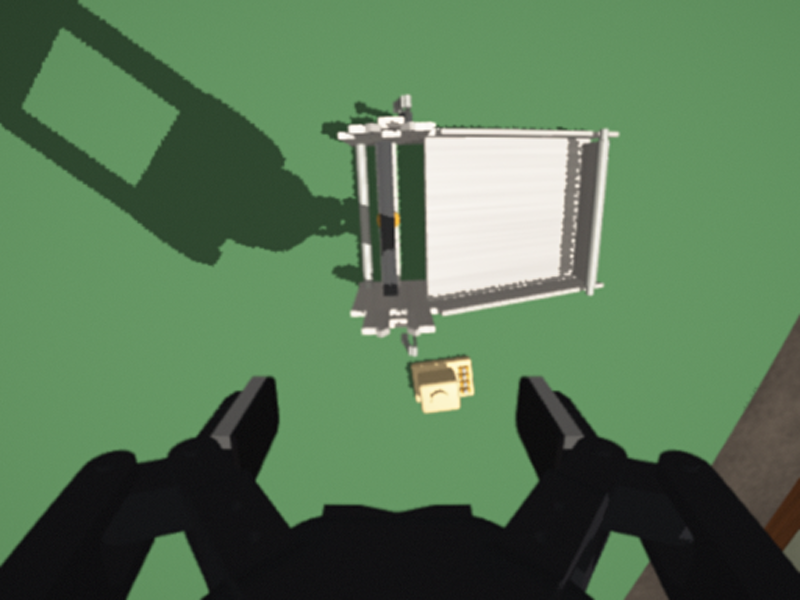

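The wrist view shows the chute, with the left cheek near (390,127), the right cheek near (397,310) and the relay at (440,385), below the right cheek. I'll zoom in on the slots.

```bash
python3 - <<'E'
from h import *
im=cv2.imread('pics/w2.png')
a=cv2.resize(im[54:94,212:288],None,fx=10,fy=7.5*10/7.5,interpolation=cv2.INTER_CUBIC)[:300]
a=cv2.resize(im[57:87,212:288],None,fx=10,fy=10,interpolation=cv2.INTER_CUBIC)
b=cv2.resize(im[200:230,212:288],None,fx=10,fy=10,interpolation=cv2.INTER_CUBIC)
cv2.imwrite('pics/c2.png',np.vstack([a,b]))
E
```

```text
(no output)
```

View pics/c2.png

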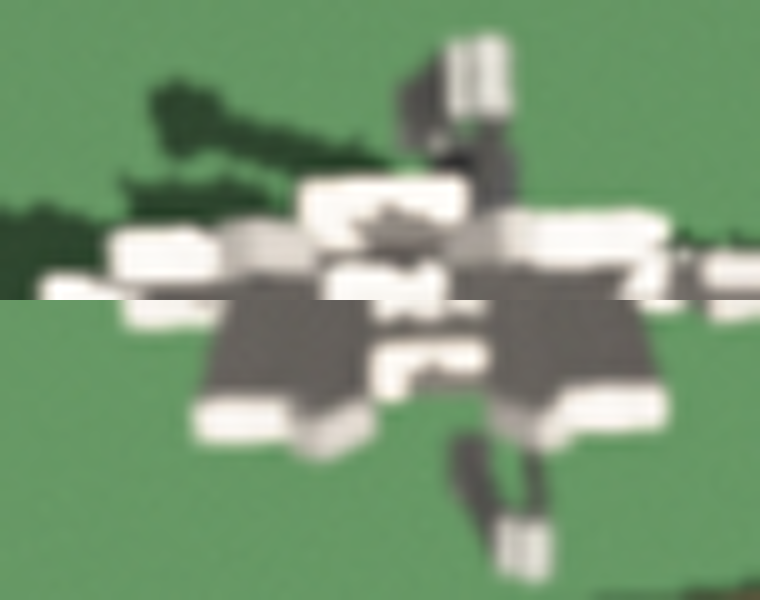

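```bash
python3 - <<'E'
from h import *
f=load('w2')
L=onz(f,(212+37.6-.5,82.2-.5),127);R=onz(f,(212+43.-.5,211.7-.5),127)
print(L,R,(L+R)/2,np.linalg.norm(L-R),np.degrees(np.arctan2(*(L-R)[1::-1])))
M=(L+R)/2; u=(L-R)/np.linalg.norm(L-R); x=np.array([u[1],-u[0],0])
for t in('t0','s0','w2'):
    g=load(t); im=g['image'][:,:,::-1].copy()
    big=None
    pts=[proj(g,M*[1,1,0]+x*a+u*b+[0,0,z]) for b in(-62,62) for a,z in((-14,127),(-5.9,122),(0,122),(5.9,122),(14,127))]
    P=np.array(pts); c0=(P.min(0)-12).astype(int);c1=(P.max(0)+12).astype(int)
    k=390/max(c1[0]-c0[0],(c1[1]-c0[1]));
    c=cv2.resize(im[c0[1]:c1[1],c0[0]:c1[0]],None,fx=k,fy=k,interpolation=cv2.INTER_CUBIC)
    for i,p in enumerate(P): cv2.circle(c,tuple(int(v) for v in (p-c0+.5)*k),2,[(0,0,255),(255,0,0),(0,255,0),(255,0,0),(0,0,255)][i%5],-1)
    cv2.imwrite(f'pics/o_{t}.png',c); print(t,c.shape)
ims=[cv2.imread(f'pics/o_{t}.png') for t in('t0','s0')]
h=max(i.shape[0] for i in ims); cv2.imwrite('pics/o.png',np.hstack([cv2.copyMakeBorder(i,0,h-i.shape[0],0,4,0) for i in ims]))
E
```

```text
[ 506.12625619 -127.98676654  127.        ] [ 544.33177946 -243.06609452  127.        ] [ 525.22901782 -185.52643053  127.        ] 121.25557198058098 108.3658015406463
t0 (260, 390, 3)
s0 (200, 390, 3)
w2 (390, 147, 3)
```

View pics/o.png

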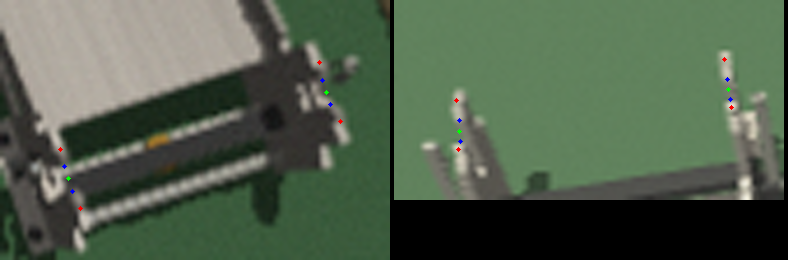

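The overlay puts the wrist estimate of the slots (about (525,-185), local-x yaw about 18°) close to the cheeks in both views. I'll refine it later with the roller in hand. Next is the roller.

```bash
python3 - <<'E'
from h import *
plan([494,140,174],1.911,10)
E
```

```text
36.3 5.9 6.0 | -0.000 -0.000 -0.006
36.2 6.1 6.0 | -0.000 -0.000 -0.006
36.2 6.4 6.0 | -0.000 -0.000 -0.006
36.1 6.6 6.0 | -0.000 -0.000 -0.006
36.1 6.8 6.0 | -0.000 -0.000 -0.006
36.1 7.0 6.0 | -0.000 -0.000 -0.006
36.0 7.3 6.0 | -0.000 -0.000 -0.006
36.0 7.5 6.0 | -0.000 -0.000 -0.006
35.9 7.7 6.0 | -0.000 -0.000 -0.006
35.9 7.9 6.0 | -0.000 -0.000 -0.006
```

Emit:
{"method": "arm_command", "body": {
  "deltas": [
    {"hand":85,"tx":36,"ty":6,"tz":0,"wx":0,"wy":0,"wz":-0.006},
    {"hand":85,"tx":36,"ty":6,"tz":0,"wx":0,"wy":0,"wz":-0.006},
    {"hand":85,"tx":36,"ty":6.5,"tz":0,"wx":0,"wy":0,"wz":-0.006},
    {"hand":85,"tx":36,"ty":6.5,"tz":4,"wx":0,"wy":0,"wz":-0.006},
    {"hand":85,"tx":36,"ty":7,"tz":8,"wx":0,"wy":0,"wz":-0.006},
    {"hand":85,"tx":36,"ty":7,"tz":12,"wx":0,"wy":0,"wz":-0.006},
    {"hand":85,"tx":36,"ty":7,"tz":12,"wx":0,"wy":0,"wz":-0.006},
    {"hand":85,"tx":36,"ty":7.5,"tz":12,"wx":0,"wy":0,"wz":-0.006}
  ]
}}

```text
clock: 2.75
eef_pos: [502.6, 65.3, 186.0]
tcp_rot: [3.142, 0.0, 1.893]
contact_force: [1.0, 0.4, -0.1]
opening: 0.993
grasp_force: 0.0
```

Emit:
{"method": "arm_command", "body": {
  "deltas": [
    {"hand":85,"tx":36,"ty":8,"tz":12,"wx":0,"wy":0,"wz":-0.006},
    {"hand":85,"tx":36,"ty":8,"tz":0,"wx":0,"wy":0,"wz":-0.006},
    {"hand":85,"tx":0,"ty":0,"tz":0,"wx":0,"wy":0,"wz":0}
  ]
}}

```text
clock: 3.12
eef_pos: [494.6, 139.4, 174.1]
tcp_rot: [-3.141, -0.0, 1.908]
contact_force: [-0.1, 0.1, 0.4]
opening: 0.997
grasp_force: 0.0
```

```bash
python3 - <<'E'
from h import *
grab('wrist','w3')
cv2.imwrite('pics/w3b.png',cv2.resize(cv2.imread('pics/w3.png'),(800,600),interpolation=cv2.INTER_CUBIC))
s=r.sense();print(s['clock'],s['eef_pos'],s['tcp_rot'],s['contact_force'])
E
```

```text
3.175 [494.74789513 138.4156577  174.20735443] [-3.14123974e+00  3.34747723e-04  1.90799150e+00] [-0.39036398 -0.37138465 -0.37181578]
```

View pics/w3b.png

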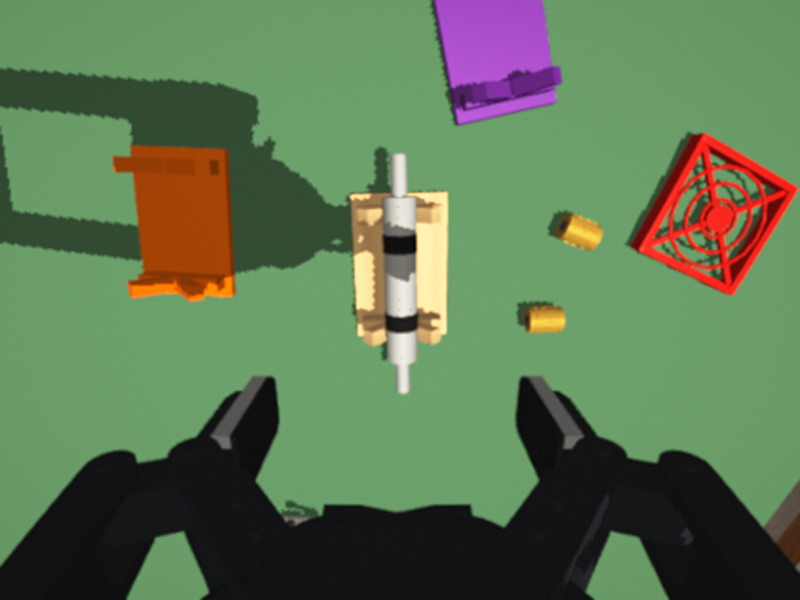

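The wrist view shows the roller axis from (400,153) to (403,393), with the bands at (400,244) and (402,322). The fingers stand clear on both sides.

```bash
python3 - <<'E'
from h import *
f=load('w3');k=.64;s=r.sense()
for a,b in(((400,153),(403,393)),((400.,244),(402,322))):
    A=onz(f,(a[0]*k-.2,a[1]*k-.2),42);B=onz(f,(b[0]*k-.2,b[1]*k-.2),42)
    print(A,B,(A+B)/2,np.linalg.norm(A-B),np.arctan2(*(A-B)[1::-1]))
T=Ro.from_euler('xyz',s['tcp_rot'])
print(T.inv().apply((A+B)/2-s['eef_pos']))
# white pixels below the dark: subpixel cols of axis in rows
im=f['image'].astype(int)
for r0 in (105,115,130,175,190,220,240,248):
    c=im[r0,235:280]; print(r0,(c.min(1)>120).nonzero()[0]+235 if 1 else 0)
E
```

```text
[467.56774595 223.52815801  42.        ] [525.87836788  65.30773652  42.        ] [496.72305691 144.41794726  42.        ] 168.62333884932988 1.9238918195179857
[486.67312564 169.46495257  42.        ] [506.32480431 118.0949096   42.        ] [496.49896498 143.77993109  42.        ] 55.000634443092316 1.9361708569159548
[  4.52712071   3.47384161 132.20462867]
105 [251 252 253 254 255 256 257 258 259 260]
115 [251 252 253 254 255 256 257 258 259 260]
130 [247 248 249 250 251 252 253 254 255 256 257 258 259 260 261 262 263 264
 265]
175 [235 236 237 238 262 263 264 265 266 267 268 269 270 271 272 273 274 275
 276 277 278 279]
190 [235 236 237 238 248 249 250 251 252 253 254 255 256 257 258 259 260 261
 262 263 264 265 266 267 268 269 270 271 272 273 274 275 276 277 278 279]
220 [239 240 241 249 250 251 252 253 254 255 256 257 258 259 260 261 262 263
 264 265 266]
240 [254 255 256 257 258 259 260 261 262]
248 [254 255 256 257 258 259 260 261 262]
```

Emit:
{"method": "arm_command", "body": {
  "deltas": [
    {"hand":85,"tx":5,"ty":3.5,"tz":20,"wx":0,"wy":0,"wz":-0.017},
    {"hand":85,"tx":0,"ty":0,"tz":35,"wx":0,"wy":0,"wz":0},
    {"hand":85,"tx":0,"ty":0,"tz":35,"wx":0,"wy":0,"wz":0},
    {"hand":85,"tx":0,"ty":0,"tz":30,"wx":0,"wy":0,"wz":0},
    {"hand":85,"tx":0,"ty":0,"tz":20,"wx":0,"wy":0,"wz":0},
    {"hand":85,"tx":0,"ty":0,"tz":8,"wx":0,"wy":0,"wz":0},
    {"hand":85,"tx":0,"ty":0,"tz":0,"wx":0,"wy":0,"wz":0}
  ]
}}

```text
clock: 4.05
eef_pos: [496.6, 143.6, 26.3]
tcp_rot: [-3.141, 0.0, 1.924]
contact_force: [-0.0, -0.6, -0.2]
opening: 0.993
grasp_force: 0.0
```

Emit:
{"method": "arm_command", "body": {
  "deltas": [
    {"hand":20,"tx":0,"ty":0,"tz":0,"wx":0,"wy":0,"wz":0},
    {"hand":10,"tx":0,"ty":0,"tz":0,"wx":0,"wy":0,"wz":0},
    {"hand":10,"tx":0,"ty":0,"tz":0,"wx":0,"wy":0,"wz":0},
    {"hand":10,"tx":0,"ty":0,"tz":0,"wx":0,"wy":0,"wz":0},
    {"hand":10,"tx":0,"ty":0,"tz":0,"wx":0,"wy":0,"wz":0},
    {"hand":10,"tx":0,"ty":0,"tz":0,"wx":0,"wy":0,"wz":0}
  ],
  "squeeze": 80
}}

```text
clock: 4.8
eef_pos: [495.6, 144.2, 26.8]
tcp_rot: [-3.14, 0.0, 1.925]
contact_force: [-6.2, -2.4, 12.0]
opening: 0.23
grasp_force: 77.8
```

Emit:
{"method": "arm_command", "body": {
  "deltas": [
    {"hand":10,"tx":0,"ty":0,"tz":-8,"wx":0,"wy":0,"wz":0},
    {"hand":10,"tx":0,"ty":0,"tz":-25,"wx":0,"wy":0,"wz":0},
    {"hand":10,"tx":0,"ty":0,"tz":-40,"wx":0,"wy":0,"wz":0},
    {"hand":10,"tx":0,"ty":0,"tz":-40,"wx":0,"wy":0,"wz":0},
    {"hand":10,"tx":0,"ty":0,"tz":-35,"wx":0,"wy":0,"wz":0},
    {"hand":10,"tx":0,"ty":0,"tz":-10,"wx":0,"wy":0,"wz":0},
    {"hand":10,"tx":0,"ty":0,"tz":0,"wx":0,"wy":0,"wz":0}
  ]
}}

```text
clock: 5.68
eef_pos: [496.5, 144.6, 184.1]
tcp_rot: [3.141, -0.0, 1.925]
contact_force: [0.1, 0.2, -4.2]
opening: 0.231
grasp_force: 78.6
```

```bash
python3 - <<'E'
from h import *
f=grab('wrist','w4'); s=r.sense(); print(s['contact_force'],s['wrist_torque'],s['opening'])
im=f['image'].astype(int)
for r0 in range(10,250,12):
    c=im[r0,200:320]; m=((c.min(1)>110)&(c.max(1)-c.min(1)<35)).nonzero()[0]+200; print(r0,m.min() if len(m) else '',m.max() if len(m) else '',len(m))
plan([525,-186,185],1.891,10)
E
```

```text
[ 0.45613312 -1.0231787  -4.18692761] [ 0.00556983 -0.01390301 -0.01213605] 0.22902743333146885
10   0
22   0
34   0
46   0
58   0
70   0
82 306 307 2
94 245 262 18
106 243 264 22
118 243 263 21
130 244 263 20
142 244 263 20
154 233 275 38
166 233 274 42
178 234 274 41
190 240 274 35
202 240 273 34
214   0
226   0
238 241 267 27
-32.0 -8.7 -0.2 | -0.000 -0.000 0.003
-32.0 -8.6 -0.2 | -0.000 -0.000 0.003
-32.1 -8.5 -0.2 | -0.000 -0.000 0.003
-32.1 -8.4 -0.2 | -0.000 -0.000 0.003
-32.1 -8.3 -0.2 | -0.000 -0.000 0.003
-32.1 -8.2 -0.2 | -0.000 -0.000 0.003
-32.2 -8.1 -0.2 | -0.000 -0.000 0.003
-32.2 -8.0 -0.2 | -0.000 -0.000 0.003
-32.2 -7.9 -0.2 | -0.000 -0.000 0.003
-32.2 -7.7 -0.2 | -0.000 -0.000 0.003
```

Emit:
{"method": "arm_command", "body": {
  "deltas": [
    {"hand":10,"tx":-32,"ty":-8.5,"tz":0,"wx":0,"wy":0,"wz":0.003},
    {"hand":10,"tx":-32,"ty":-8.5,"tz":0,"wx":0,"wy":0,"wz":0.003},
    {"hand":10,"tx":-32,"ty":-8.5,"tz":0,"wx":0,"wy":0,"wz":0.003},
    {"hand":10,"tx":-32,"ty":-8.5,"tz":0,"wx":0,"wy":0,"wz":0.003},
    {"hand":10,"tx":-32,"ty":-8.5,"tz":0,"wx":0,"wy":0,"wz":0.004},
    {"hand":10,"tx":-32,"ty":-8,"tz":0,"wx":0,"wy":0,"wz":0.004},
    {"hand":10,"tx":-32,"ty":-8,"tz":0,"wx":0,"wy":0,"wz":0.004},
    {"hand":10,"tx":-32,"ty":-8,"tz":0,"wx":0,"wy":0,"wz":0.004}
  ]
}}

```text
clock: 6.72
eef_pos: [518.9, -119.8, 182.2]
tcp_rot: [-3.139, -0.002, 1.897]
contact_force: [-0.2, 0.3, -4.9]
opening: 0.231
grasp_force: 78.6
```

Emit:
{"method": "arm_command", "body": {
  "deltas": [
    {"hand":10,"tx":-32,"ty":-8,"tz":0,"wx":0,"wy":0,"wz":0.003},
    {"hand":10,"tx":-32,"ty":-8,"tz":0,"wx":0,"wy":0,"wz":0.003},
    {"hand":10,"tx":0,"ty":0,"tz":5,"wx":0,"wy":0,"wz":0},
    {"hand":10,"tx":0,"ty":0,"tz":0,"wx":0,"wy":0,"wz":0}
  ]
}}

```text
clock: 7.22
eef_pos: [523.9, -184.0, 177.2]
tcp_rot: [-3.139, -0.003, 1.89]
contact_force: [0.4, -0.1, -3.3]
opening: 0.23
grasp_force: 78.6
```

```bash
python3 - <<'E'
from h import *
s=r.sense(); print(s['clock'],s['eef_pos'],s['tcp_rot'],s['contact_force'])
f=grab('wrist','w5');grab('top','t5');grab('scene','s5')
# project roller-in-hand axis points (no bias) and chute estimate
R=Ro.from_euler('xyz',s['tcp_rot'])
for a in(57,62,83): print('roller',a,proj(f,s['eef_pos']+R.apply([a,0,-16])))
w=cv2.imread('pics/w5.png')[20:190,170:350]; t=cv2.imread('pics/t5.png')[170:250,265:385]; c=cv2.imread('pics/s5.png')[130:200,130:230]
w=cv2.resize(w,(600*180//170//1,600),interpolation=cv2.INTER_CUBIC)[:, :635]
cv2.imwrite('pics/m5.png',w); print(w.shape)
E
```

```text
7.225 [ 523.90370921 -184.0055499   177.24962503] [-3.13878501e+00 -2.59118387e-03  1.89025562e+00] [ 0.44617523 -0.0634841  -3.25140828]
roller 57 [252.85709867 153.73517913]
roller 62 [252.84732493 143.13748646]
roller 83 [252.80616697  96.11999058]
(600, 635, 3)
```

View pics/m5.png

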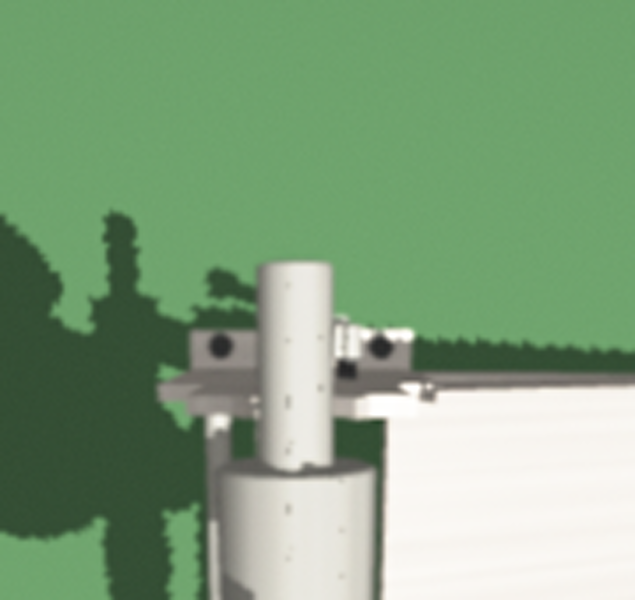

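The picture shows the roller's left shaft end centred at column 295, and the saddle bracket screws at (220,346) and (381,346), centre 300.5. So the slot is about 1 mm to the right of the shaft (tool +y). The cheek top is at row 403. I'll get the yaw from edge lines in the earlier picture.

```bash
python3 - <<'E'
from h import *
f=load('w2'); g=f['image'].astype(float)
def edges(c0,c1,rows,z,rise=True):
    P=[]
    for q in rows:
        d=np.diff(g[q,c0:c1,0]); d=d if rise else -d
        i=int(d.argmax()); 
        if d[i]<25: continue
        w=np.clip(d[max(i-1,0):i+2],0,None); P.append(onz(f,(c0+.5+max(i-1,0)+(w*np.arange(len(w))).sum()/w.sum(),q),z)[:2])
    P=np.array(P); 
    v=cv2.fitLine(P.astype(np.float32),cv2.DIST_HUBER,0,.01,.01).ravel(); a=np.arctan2(v[1],v[0])%np.pi
    n=np.array([np.sin(a),-np.cos(a)]); return len(P),a,np.std(P@n)
print('floor edge',edges(264,282,range(92,184),66))
for c in((226,240,True),(226,242,False)): print('rod',[edges(*c[:2],range(95,175),z,c[2]) for z in (40,100)])
for c in((248,262,True),): print('bar',[edges(*c[:2],range(95,175),z,c[2]) for z in (60,)])
f5=load('w5')
L=onz(f5,(170+300.5/3.53-.5,20+403/3.53-.5),127); print('L',L)
s=r.sense();R=Ro.from_euler('xyz',s['tcp_rot']);print('L in tool',R.inv().apply(L-s['eef_pos']))
for z in(90,105): print([onz(f5,(170+u/3.53-.5,20+346/3.53-.5),z).round(1) for u in(220,381,295)])
E
```

```text
floor edge (92, np.float32(1.8875363), np.float64(0.11479443774164505))
rod [(74, np.float32(1.8862267), np.float64(0.28218143799071793)), (74, np.float32(1.8862303), np.float64(0.23183498257168764))]
rod [(60, np.float32(1.8859746), np.float64(0.20480948643264216)), (60, np.float32(1.885975), np.float64(0.1682728682920763))]
bar [(80, np.float32(1.8870115), np.float64(0.09843481305460096))]
L [ 505.63874967 -125.99690063  127.        ]
L in tool [6.08349271e+01 2.56330449e-02 5.17587225e+01]
[array([ 484.4, -122.3,   90. ]), array([ 520.5, -110.3,   90. ]), array([ 501.2, -116.7,   90. ])]
[array([ 485.4, -121.5,  105. ]), array([ 519.2, -110.4,  105. ]), array([ 501.2, -116.4,  105. ])]
```

Emit:
{"method": "arm_command", "body": {
  "deltas": [
    {"hand":10,"tx":-1.5,"ty":1,"tz":10,"wx":0,"wy":0,"wz":0.003},
    {"hand":10,"tx":0,"ty":0,"tz":15,"wx":0,"wy":0,"wz":0},
    {"hand":10,"tx":0,"ty":0,"tz":15,"wx":0,"wy":0,"wz":0},
    {"hand":10,"tx":0,"ty":0,"tz":8,"wx":0,"wy":0,"wz":0},
    {"hand":10,"tx":0,"ty":0,"tz":5,"wx":0,"wy":0,"wz":0},
    {"hand":10,"tx":0,"ty":0,"tz":0,"wx":0,"wy":0,"wz":0},
    {"hand":10,"tx":0,"ty":0,"tz":0,"wx":0,"wy":0,"wz":0}
  ],
  "squeeze": 100
}}

```text
clock: 8.25
eef_pos: [526.9, -185.9, 126.7]
tcp_rot: [3.141, 0.0, 1.888]
contact_force: [-0.2, 0.2, -3.2]
opening: 0.224
grasp_force: 99.0
```

```bash
python3 - <<'E'
from h import *
s=r.sense(); print(s['eef_pos'],s['tcp_rot'],s['contact_force'],s['wrist_torque'])
f=grab('wrist','w6');a=cv2.imread('pics/w6.png')[60:160,210:300]
t=grab('top','t6');b=cv2.imread('pics/t6.png')[175:250,275:380]; 
a=cv2.resize(a,(360,400),interpolation=cv2.INTER_CUBIC); b=cv2.resize(b,(420,300),interpolation=cv2.INTER_CUBIC)
c=np.zeros((400,780,3),np.uint8); c[:,:360]=a; c[:300,360:]=b; cv2.imwrite('pics/m6.png',c)
E
```

```text
[ 526.94822896 -185.94333617  126.68547493] [3.14102749e+00 4.38896977e-04 1.88772781e+00] [-0.22715185  0.21545469 -3.18217984] [-0.00712453 -0.01465606  0.0329942 ]
```

View pics/m6.png

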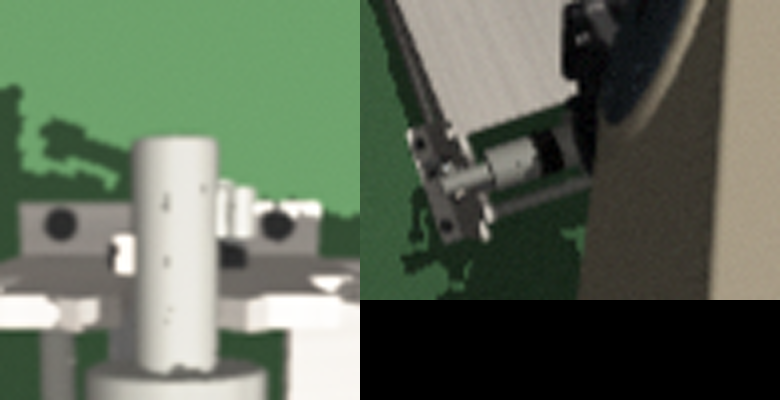

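The close view shows the left shaft centred at column 175 and the bracket screws at 61 and 277, centre 169. The shaft therefore sits about 1 mm too far toward tool +y. The top view agrees coarsely.

```bash
python3 - <<'E'
from h import *
f=load('w6'); s=r.sense();R=Ro.from_euler('xyz',s['tcp_rot'])
print(s['eef_pos'],s['tcp_rot'])
for v in(298,328): print('cheek',R.inv().apply(onz(f,(210+169/4-.4,60+v/4-.4),127)-s['eef_pos']))
for a,z in((57,0),(57,9),(83,0),(83,5)): print('roller',a,z,(proj(f,s['eef_pos']+R.apply([a,0,-15.5-z]))+.4-[210,60])*4)
for z in(85,95):print('screws',R.inv().apply(onz(f,(210+169/4-.4,60+224/4-.4),z)-s['eef_pos']))
E
```

```text
[ 526.96050465 -185.92547754  126.74288444] [3.14088498e+00 5.25135074e-04 1.88779965e+00]
cheek [64.82113026 -0.5920678  -0.29157451]
cheek [60.92736768 -0.59982304 -0.28953524]
roller 57 0 [173.16083505 376.01735315]
roller 57 9 [172.86600318 388.90097836]
roller 83 0 [172.95598227 146.31764502]
roller 83 5 [172.77881863 144.10034663]
screws [73.29696453 -0.88572612 41.70378303]
screws [73.50969852 -0.81146499 31.70371998]
```

Emit:
{"method": "arm_command", "body": {
  "deltas": [
    {"hand":10,"tx":0,"ty":-1.1,"tz":0,"wx":0,"wy":0,"wz":0},
    {"hand":10,"tx":0,"ty":0,"tz":4,"wx":0,"wy":0,"wz":0},
    {"hand":10,"tx":0,"ty":0,"tz":4,"wx":0,"wy":0,"wz":0},
    {"hand":10,"tx":0,"ty":0,"tz":3,"wx":0,"wy":0,"wz":0},
    {"hand":10,"tx":0,"ty":0,"tz":0,"wx":0,"wy":0,"wz":0}
  ]
}}

```text
clock: 8.98
eef_pos: [525.3, -186.1, 114.9]
tcp_rot: [-3.141, -0.0, 1.888]
contact_force: [-0.1, 0.3, -3.2]
opening: 0.224
grasp_force: 99.0
```

Emit:
{"method": "arm_command", "body": {
  "deltas": [
    {"hand":10,"tx":0,"ty":0,"tz":1,"wx":0,"wy":0,"wz":0},
    {"hand":10,"tx":0,"ty":0,"tz":1,"wx":0,"wy":0,"wz":0},
    {"hand":10,"tx":0,"ty":0,"tz":1,"wx":0,"wy":0,"wz":0},
    {"hand":10,"tx":0,"ty":0,"tz":0,"wx":0,"wy":0,"wz":0}
  ]
}}

```text
clock: 9.48
eef_pos: [525.5, -186.1, 112.2]
tcp_rot: [-3.141, -0.0, 1.888]
contact_force: [-0.3, 0.5, -3.8]
opening: 0.221
grasp_force: 99.0
```

```bash
cat > q.py <<'E'
from h import *
s=r.sense();R=Ro.from_euler('xyz',s['tcp_rot'])
print(s['clock'],s['eef_pos'].round(2),s['tcp_rot'].round(4),'Ftool',R.inv().apply(s['contact_force']).round(2),'Ttool',R.inv().apply(s['wrist_torque']).round(3))
E
python3 q.py
```

```text
9.475 [ 525.53 -186.12  112.21] [-3.1415e+00 -1.0000e-04  1.8878e+00] Ftool [ 0.53 -0.14  3.79] Ttool [-0.002 -0.008  0.08 ]
```

Emit:
{"method": "arm_command", "body": {
  "deltas": [
    {"hand":10,"tx":0,"ty":0,"tz":1,"wx":0,"wy":0,"wz":0},
    {"hand":10,"tx":0,"ty":0,"tz":1,"wx":0,"wy":0,"wz":0},
    {"hand":10,"tx":0,"ty":0,"tz":1,"wx":0,"wy":0,"wz":0},
    {"hand":10,"tx":0,"ty":0,"tz":0,"wx":0,"wy":0,"wz":0}
  ]
}}

```text
clock: 9.98
eef_pos: [525.5, -186.1, 109.2]
tcp_rot: [-3.141, -0.0, 1.888]
contact_force: [0.0, -1.0, -2.9]
opening: 0.219
grasp_force: 99.0
```

```bash
python3 q.py
```

```text
9.975 [ 525.52 -186.12  109.17] [-3.1414e+00 -1.0000e-04  1.8878e+00] Ftool [-0.93 -0.28  2.89] Ttool [-0.055  0.028  0.023]
```

The shafts are in the slots with no side load. Next I'll go down gently to feel for the keepers.

Emit:
{"method": "arm_command", "body": {
  "deltas": [
    {"hand":10,"tx":0,"ty":0,"tz":1,"wx":0,"wy":0,"wz":0},
    {"hand":10,"tx":0,"ty":0,"tz":1,"wx":0,"wy":0,"wz":0},
    {"hand":10,"tx":0,"ty":0,"tz":1,"wx":0,"wy":0,"wz":0},
    {"hand":10,"tx":0,"ty":0,"tz":0,"wx":0,"wy":0,"wz":0}
  ]
}}

```text
clock: 10.48
eef_pos: [525.5, -186.1, 106.2]
tcp_rot: [-3.141, -0.0, 1.888]
contact_force: [0.6, 0.4, -3.5]
opening: 0.221
grasp_force: 99.3
```

Emit:
{"method": "arm_command", "body": {
  "deltas": [
    {"hand":10,"tx":0,"ty":0,"tz":1,"wx":0,"wy":0,"wz":0},
    {"hand":10,"tx":0,"ty":0,"tz":1,"wx":0,"wy":0,"wz":0},
    {"hand":10,"tx":0,"ty":0,"tz":0,"wx":0,"wy":0,"wz":0}
  ]
}}

```text
clock: 10.85
eef_pos: [525.3, -186.1, 104.1]
tcp_rot: [-3.141, -0.0, 1.888]
contact_force: [-1.1, -0.7, -3.6]
opening: 0.224
grasp_force: 99.4
```

```bash
python3 q.py
```

```text
10.85 [ 525.35 -186.13  104.14] [-3.1412e+00 -3.0000e-04  1.8878e+00] Ftool [-0.35 -1.3   3.59] Ttool [ 0.322 -0.434  0.074]
```

Emit:
{"method": "arm_command", "body": {
  "deltas": [
    {"hand":10,"tx":0,"ty":0,"tz":1,"wx":0,"wy":0,"wz":0},
    {"hand":10,"tx":0,"ty":0,"tz":0,"wx":0,"wy":0,"wz":0}
  ]
}}

```text
clock: 11.1
eef_pos: [525.2, -186.2, 103.2]
tcp_rot: [-3.141, -0.0, 1.888]
contact_force: [-3.8, -1.2, -3.0]
opening: 0.225
grasp_force: 99.5
```

Emit:
{"method": "arm_command", "body": {
  "deltas": [
    {"hand":10,"tx":0,"ty":0,"tz":1,"wx":0,"wy":0,"wz":0},
    {"hand":10,"tx":0,"ty":0,"tz":0,"wx":0,"wy":0,"wz":0}
  ]
}}

```text
clock: 11.35
eef_pos: [525.2, -186.2, 102.1]
tcp_rot: [-3.141, -0.0, 1.888]
contact_force: [-4.3, -2.4, -2.9]
opening: 0.223
grasp_force: 99.5
```

```bash
python3 q.py
```

```text
11.35 [ 525.16 -186.17  102.1 ] [-3.1408e+00 -3.0000e-04  1.8878e+00] Ftool [-0.88 -4.86  2.93] Ttool [ 0.728 -0.432  0.05 ]
```

Emit:
{"method": "arm_command", "body": {
  "deltas": [
    {"hand":10,"tx":0,"ty":0,"tz":1,"wx":0,"wy":0,"wz":0},
    {"hand":10,"tx":0,"ty":0,"tz":0,"wx":0,"wy":0,"wz":0}
  ]
}}

```text
clock: 11.6
eef_pos: [525.2, -186.1, 101.1]
tcp_rot: [-3.141, -0.0, 1.888]
contact_force: [-5.6, -3.1, -1.8]
opening: 0.221
grasp_force: 99.5
```

Emit:
{"method": "arm_command", "body": {
  "deltas": [
    {"hand":10,"tx":0,"ty":0,"tz":1,"wx":0,"wy":0,"wz":0},
    {"hand":10,"tx":0,"ty":0,"tz":0,"wx":0,"wy":0,"wz":0}
  ]
}}

```text
clock: 11.85
eef_pos: [525.2, -186.2, 100.1]
tcp_rot: [-3.141, -0.0, 1.888]
contact_force: [-5.3, -1.7, -0.9]
opening: 0.22
grasp_force: 99.6
```

```bash
python3 q.py
```

```text
11.85 [ 525.15 -186.15  100.12] [-3.1408e+00 -3.0000e-04  1.8879e+00] Ftool [ 0.03 -5.61  0.87] Ttool [ 0.896 -0.215  0.041]
```

The keepers are met, so the seat should be about 15 to 20 mm below first contact. I'll keep going in small steps.

Emit:
{"method": "arm_command", "body": {
  "deltas": [
    {"hand":10,"tx":0,"ty":0,"tz":1,"wx":0,"wy":0,"wz":0},
    {"hand":10,"tx":0,"ty":0,"tz":1,"wx":0,"wy":0,"wz":0},
    {"hand":10,"tx":0,"ty":0,"tz":0,"wx":0,"wy":0,"wz":0}
  ]
}}

```text
clock: 12.22
eef_pos: [525.0, -186.2, 98.1]
tcp_rot: [-3.141, -0.0, 1.888]
contact_force: [-4.9, -2.6, -1.2]
opening: 0.225
grasp_force: 99.6
```

Emit:
{"method": "arm_command", "body": {
  "deltas": [
    {"hand":10,"tx":0,"ty":0,"tz":1,"wx":0,"wy":0,"wz":0},
    {"hand":10,"tx":0,"ty":0,"tz":0,"wx":0,"wy":0,"wz":0}
  ]
}}

```text
clock: 12.48
eef_pos: [525.0, -186.2, 97.1]
tcp_rot: [-3.14, -0.0, 1.888]
contact_force: [-6.1, -3.2, -1.0]
opening: 0.221
grasp_force: 99.7
```

```bash
python3 q.py
```

```text
12.475 [ 524.96 -186.21   97.15] [-3.1405e+00 -4.0000e-04  1.8880e+00] Ftool [-1.17 -6.81  1.04] Ttool [ 1.033 -0.133  0.035]
```

Emit:
{"method": "arm_command", "body": {
  "deltas": [
    {"hand":10,"tx":0,"ty":-0.5,"tz":0,"wx":0,"wy":0,"wz":0},
    {"hand":10,"tx":0,"ty":0,"tz":0,"wx":0,"wy":0,"wz":0}
  ]
}}

```text
clock: 12.72
eef_pos: [524.5, -186.3, 97.1]
tcp_rot: [-3.141, -0.0, 1.888]
contact_force: [-5.3, -1.5, -1.8]
opening: 0.223
grasp_force: 99.6
```

```bash
python3 q.py
```

```text
12.725 [ 524.54 -186.32   97.09] [-3.1406e+00 -4.0000e-04  1.8879e+00] Ftool [ 0.19 -5.48  1.79] Ttool [ 0.906 -0.148 -0.043]
```

Emit:
{"method": "arm_command", "body": {
  "deltas": [
    {"hand":10,"tx":0,"ty":0,"tz":1,"wx":0,"wy":0,"wz":0},
    {"hand":10,"tx":0,"ty":0,"tz":0,"wx":0,"wy":0,"wz":0}
  ]
}}

```text
clock: 12.98
eef_pos: [524.5, -186.3, 96.1]
tcp_rot: [-3.14, -0.0, 1.888]
contact_force: [-5.5, -2.9, -1.8]
opening: 0.224
grasp_force: 99.6
```

Emit:
{"method": "arm_command", "body": {
  "deltas": [
    {"hand":10,"tx":0,"ty":0,"tz":1,"wx":0,"wy":0,"wz":0},
    {"hand":10,"tx":0,"ty":0,"tz":0,"wx":0,"wy":0,"wz":0}
  ]
}}

```text
clock: 13.22
eef_pos: [524.5, -186.3, 95.1]
tcp_rot: [-3.14, -0.0, 1.888]
contact_force: [-6.3, -2.1, -1.1]
opening: 0.225
grasp_force: 99.6
```

```bash
python3 q.py
```

```text
13.225 [ 524.46 -186.34   95.1 ] [-3.1404e+00 -4.0000e-04  1.8880e+00] Ftool [-0.03 -6.63  1.09] Ttool [ 1.    -0.066 -0.016]
```

Emit:
{"method": "arm_command", "body": {
  "deltas": [
    {"hand":10,"tx":0,"ty":0,"tz":1,"wx":0,"wy":0,"wz":0},
    {"hand":10,"tx":0,"ty":0,"tz":0,"wx":0,"wy":0,"wz":0}
  ]
}}

```text
clock: 13.48
eef_pos: [524.4, -186.4, 94.2]
tcp_rot: [-3.14, -0.0, 1.888]
contact_force: [-6.6, -3.3, -0.7]
opening: 0.226
grasp_force: 99.8
```

Emit:
{"method": "arm_command", "body": {
  "deltas": [
    {"hand":10,"tx":0,"ty":0,"tz":1,"wx":0,"wy":0,"wz":0},
    {"hand":10,"tx":0,"ty":0,"tz":0,"wx":0,"wy":0,"wz":0}
  ]
}}

```text
clock: 13.72
eef_pos: [524.5, -186.4, 93.4]
tcp_rot: [-3.14, -0.0, 1.888]
contact_force: [-7.5, -2.8, 2.7]
opening: 0.218
grasp_force: 100.1
```

Emit:
{"method": "arm_command", "body": {
  "deltas": [
    {"hand":10,"tx":0,"ty":0,"tz":1,"wx":0,"wy":0,"wz":0},
    {"hand":10,"tx":0,"ty":0,"tz":0,"wx":0,"wy":0,"wz":0}
  ]
}}

```text
clock: 13.98
eef_pos: [524.5, -186.5, 92.5]
tcp_rot: [-3.14, -0.0, 1.888]
contact_force: [-8.0, -3.4, 3.3]
opening: 0.22
grasp_force: 100.1
```

```bash
python3 q.py
```

```text
13.975 [ 524.48 -186.51   92.5 ] [-3.1404e+00 -1.0000e-04  1.8880e+00] Ftool [-0.72 -8.67 -3.3 ] Ttool [ 1.311 -0.309  0.07 ]
```

Emit:
{"method": "arm_command", "body": {
  "deltas": [
    {"hand":10,"tx":0,"ty":0,"tz":0.6,"wx":0,"wy":0,"wz":0},
    {"hand":10,"tx":0,"ty":0,"tz":0,"wx":0,"wy":0,"wz":0}
  ]
}}

```text
clock: 14.22
eef_pos: [524.4, -186.5, 91.8]
tcp_rot: [-3.14, -0.0, 1.888]
contact_force: [-8.2, -2.2, 2.5]
opening: 0.229
grasp_force: 100.0
```

Emit:
{"method": "arm_command", "body": {
  "deltas": [
    {"hand":10,"tx":0,"ty":0,"tz":0.6,"wx":0,"wy":0,"wz":0},
    {"hand":10,"tx":0,"ty":0,"tz":0,"wx":0,"wy":0,"wz":0}
  ]
}}

```text
clock: 14.48
eef_pos: [524.4, -186.5, 91.1]
tcp_rot: [-3.14, -0.0, 1.888]
contact_force: [-6.4, -3.0, 1.0]
opening: 0.217
grasp_force: 99.9
```

```bash
python3 q.py
```

```text
14.475 [ 524.37 -186.5    91.1 ] [-3.1402e+00 -2.0000e-04  1.8880e+00] Ftool [-0.82 -7.   -0.98] Ttool [ 1.23  -0.243  0.031]
```

Emit:
{"method": "arm_command", "body": {
  "deltas": [
    {"hand":10,"tx":0,"ty":0,"tz":0.7,"wx":0,"wy":0,"wz":0},
    {"hand":10,"tx":0,"ty":0,"tz":0,"wx":0,"wy":0,"wz":0}
  ]
}}

```text
clock: 14.72
eef_pos: [524.3, -186.5, 90.2]
tcp_rot: [-3.14, -0.0, 1.888]
contact_force: [-6.6, -2.4, -1.1]
opening: 0.227
grasp_force: 99.6
```

Emit:
{"method": "arm_command", "body": {
  "deltas": [
    {"hand":10,"tx":0,"ty":0,"tz":0.7,"wx":0,"wy":0,"wz":0},
    {"hand":10,"tx":0,"ty":0,"tz":0,"wx":0,"wy":0,"wz":0}
  ]
}}

```text
clock: 14.98
eef_pos: [524.3, -186.4, 89.3]
tcp_rot: [-3.14, -0.0, 1.888]
contact_force: [-5.8, -1.8, -3.9]
opening: 0.221
grasp_force: 99.4
```

Emit:
{"method": "arm_command", "body": {
  "deltas": [
    {"hand":10,"tx":0,"ty":0,"tz":0.7,"wx":0,"wy":0,"wz":0},
    {"hand":10,"tx":0,"ty":0,"tz":0,"wx":0,"wy":0,"wz":0}
  ]
}}

```text
clock: 15.22
eef_pos: [524.2, -186.3, 88.5]
tcp_rot: [-3.14, -0.001, 1.888]
contact_force: [-5.7, -2.8, -3.1]
opening: 0.22
grasp_force: 99.4
```

```bash
python3 q.py
```

```text
15.225 [ 524.21 -186.32   88.54] [-3.1400e+00 -7.0000e-04  1.8878e+00] Ftool [-0.89 -6.26  3.11] Ttool [ 1.042 -0.285  0.118]
```

Emit:
{"method": "arm_command", "body": {
  "deltas": [
    {"hand":10,"tx":0,"ty":0,"tz":0.7,"wx":0,"wy":0,"wz":0},
    {"hand":10,"tx":0,"ty":0,"tz":0,"wx":0,"wy":0,"wz":0}
  ]
}}

```text
clock: 15.48
eef_pos: [524.1, -186.2, 87.7]
tcp_rot: [-3.14, -0.001, 1.888]
contact_force: [-4.4, -2.6, -4.8]
opening: 0.222
grasp_force: 99.2
```

Emit:
{"method": "arm_command", "body": {
  "deltas": [
    {"hand":10,"tx":0,"ty":0,"tz":0.7,"wx":0,"wy":0,"wz":0},
    {"hand":10,"tx":0,"ty":0,"tz":0,"wx":0,"wy":0,"wz":0}
  ]
}}

```text
clock: 15.72
eef_pos: [524.1, -186.1, 86.9]
tcp_rot: [-3.14, -0.001, 1.888]
contact_force: [-5.9, -2.4, -5.1]
opening: 0.222
grasp_force: 99.1
```

Emit:
{"method": "arm_command", "body": {
  "deltas": [
    {"hand":10,"tx":0,"ty":0,"tz":0.7,"wx":0,"wy":0,"wz":0},
    {"hand":10,"tx":0,"ty":0,"tz":0,"wx":0,"wy":0,"wz":0}
  ]
}}

```text
clock: 15.98
eef_pos: [524.2, -186.1, 86.2]
tcp_rot: [-3.14, -0.001, 1.888]
contact_force: [-4.1, -1.8, -6.9]
opening: 0.228
grasp_force: 99.0
```

```bash
python3 q.py
```

```text
15.975 [ 524.16 -186.08   86.17] [-3.1400e+00 -1.1000e-03  1.8878e+00] Ftool [-0.46 -4.45  6.93] Ttool [0.763 0.044 0.088]
```

Emit:
{"method": "arm_command", "body": {
  "deltas": [
    {"hand":10,"tx":0,"ty":0,"tz":0.5,"wx":0,"wy":0,"wz":0},
    {"hand":10,"tx":0,"ty":0,"tz":0,"wx":0,"wy":0,"wz":0}
  ]
}}

```text
clock: 16.23
eef_pos: [524.2, -186.1, 85.6]
tcp_rot: [-3.14, -0.001, 1.888]
contact_force: [-4.8, -1.8, -8.5]
opening: 0.221
grasp_force: 98.9
```

Emit:
{"method": "arm_command", "body": {
  "deltas": [
    {"hand":10,"tx":0,"ty":0,"tz":0.5,"wx":0,"wy":0,"wz":0},
    {"hand":10,"tx":0,"ty":0,"tz":0,"wx":0,"wy":0,"wz":0}
  ]
}}

```text
clock: 16.48
eef_pos: [524.2, -186.1, 85.2]
tcp_rot: [-3.14, -0.001, 1.888]
contact_force: [-5.1, -1.0, -7.2]
opening: 0.219
grasp_force: 98.9
```

Emit:
{"method": "arm_command", "body": {
  "deltas": [
    {"hand":10,"tx":0,"ty":0,"tz":0.5,"wx":0,"wy":0,"wz":0},
    {"hand":10,"tx":0,"ty":0,"tz":0,"wx":0,"wy":0,"wz":0}
  ]
}}

```text
clock: 16.73
eef_pos: [524.3, -186.0, 84.8]
tcp_rot: [-3.14, -0.001, 1.888]
contact_force: [-4.6, -2.2, -8.8]
opening: 0.227
grasp_force: 98.8
```

```bash
python3 q.py
```

```text
16.725 [ 524.34 -186.04   84.76] [-3.1402e+00 -1.0000e-03  1.8878e+00] Ftool [-0.63 -5.01  8.8 ] Ttool [ 0.757  0.158 -0.02 ]
```

Emit:
{"method": "arm_command", "body": {
  "deltas": [
    {"hand":10,"tx":0,"ty":0,"tz":0.5,"wx":0,"wy":0,"wz":0},
    {"hand":10,"tx":0,"ty":0,"tz":0,"wx":0,"wy":0,"wz":0}
  ]
}}

```text
clock: 16.98
eef_pos: [524.6, -186.1, 84.4]
tcp_rot: [-3.141, -0.001, 1.888]
contact_force: [-4.4, -1.0, -9.1]
opening: 0.217
grasp_force: 98.7
```

Emit:
{"method": "arm_command", "body": {
  "deltas": [
    {"hand":10,"tx":0,"ty":0,"tz":0.5,"wx":0,"wy":0,"wz":0},
    {"hand":10,"tx":0,"ty":0,"tz":0,"wx":0,"wy":0,"wz":0}
  ]
}}

```text
clock: 17.23
eef_pos: [524.9, -186.2, 84.2]
tcp_rot: [-3.141, -0.0, 1.888]
contact_force: [-3.5, -0.8, -8.4]
opening: 0.224
grasp_force: 98.7
```

Emit:
{"method": "arm_command", "body": {
  "deltas": [
    {"hand":10,"tx":0,"ty":0,"tz":0.5,"wx":0,"wy":0,"wz":0},
    {"hand":10,"tx":0,"ty":0,"tz":0,"wx":0,"wy":0,"wz":0}
  ]
}}

```text
clock: 17.48
eef_pos: [525.3, -186.3, 83.9]
tcp_rot: [3.141, 0.0, 1.888]
contact_force: [-3.8, -0.3, -8.7]
opening: 0.221
grasp_force: 98.8
```

```bash
python3 q.py
```

```text
17.475 [ 525.28 -186.29   83.87] [3.1413e+00 1.0000e-04 1.8878e+00] Ftool [ 0.88 -3.72  8.69] Ttool [ 0.525  0.361 -0.062]
```

Emit:
{"method": "arm_command", "body": {
  "deltas": [
    {"hand":10,"tx":0,"ty":0,"tz":0.5,"wx":0,"wy":0,"wz":0},
    {"hand":10,"tx":0,"ty":0,"tz":0,"wx":0,"wy":0,"wz":0}
  ]
}}

```text
clock: 17.73
eef_pos: [525.7, -186.4, 83.6]
tcp_rot: [3.141, 0.001, 1.888]
contact_force: [-1.8, -1.4, -6.9]
opening: 0.221
grasp_force: 98.9
```

```bash
python3 q.py
```

```text
17.725 [ 525.7  -186.44   83.61] [3.1406e+00 7.0000e-04 1.8878e+00] Ftool [-0.72 -2.15  6.9 ] Ttool [ 0.303 -0.156  0.005]
```

Emit:
{"method": "arm_command", "body": {
  "deltas": [
    {"hand":10,"tx":0,"ty":0,"tz":0.5,"wx":0,"wy":0,"wz":0},
    {"hand":10,"tx":0,"ty":0,"tz":0,"wx":0,"wy":0,"wz":0}
  ]
}}

```text
clock: 17.98
eef_pos: [525.9, -186.5, 83.3]
tcp_rot: [3.14, 0.001, 1.888]
contact_force: [-0.3, -0.7, -4.4]
opening: 0.226
grasp_force: 99.2
```

```bash
python3 q.py
```

```text
17.975 [ 525.91 -186.47   83.29] [3.1402e+00 9.0000e-04 1.8877e+00] Ftool [-0.52 -0.51  4.35] Ttool [ 0.105 -0.166  0.043]
```

Emit:
{"method": "arm_command", "body": {
  "deltas": [
    {"hand":10,"tx":0,"ty":0,"tz":0.5,"wx":0,"wy":0,"wz":0},
    {"hand":10,"tx":0,"ty":0,"tz":0,"wx":0,"wy":0,"wz":0}
  ]
}}

```text
clock: 18.23
eef_pos: [525.8, -186.5, 82.8]
tcp_rot: [3.14, 0.001, 1.888]
contact_force: [-0.5, -0.9, -1.6]
opening: 0.224
grasp_force: 99.6
```

```bash
python3 q.py
```

```text
18.225 [ 525.84 -186.49   82.83] [3.1404e+00 9.0000e-04 1.8878e+00] Ftool [-0.73 -0.76  1.56] Ttool [ 0.063 -0.172  0.057]
```

Emit:
{"method": "arm_command", "body": {
  "deltas": [
    {"hand":10,"tx":0,"ty":0,"tz":0.5,"wx":0,"wy":0,"wz":0},
    {"hand":10,"tx":0,"ty":0,"tz":0,"wx":0,"wy":0,"wz":0}
  ]
}}

```text
clock: 18.48
eef_pos: [525.9, -186.5, 82.7]
tcp_rot: [3.14, 0.001, 1.888]
contact_force: [-1.0, 0.7, 4.6]
opening: 0.228
grasp_force: 100.4
```

```bash
python3 q.py
```

```text
18.475 [ 525.87 -186.53   82.71] [3.1403e+00 9.0000e-04 1.8878e+00] Ftool [ 0.99 -0.71 -4.63] Ttool [0.071 0.055 0.038]
```

It stops firmly and evenly at TCP z = 82.7, so the axis is about 98 mm up. Now the firm push of about 20 N.

Emit:
{"method": "arm_command", "body": {
  "deltas": [
    {"hand":10,"tx":0,"ty":0,"tz":0.5,"wx":0,"wy":0,"wz":0},
    {"hand":10,"tx":0,"ty":0,"tz":0,"wx":0,"wy":0,"wz":0}
  ]
}}

```text
clock: 18.73
eef_pos: [525.9, -186.5, 82.6]
tcp_rot: [3.14, 0.001, 1.888]
contact_force: [-2.4, 0.8, 9.9]
opening: 0.225
grasp_force: 100.9
```

```bash
python3 q.py
```

```text
18.725 [ 525.89 -186.52   82.59] [3.1402e+00 1.0000e-03 1.8878e+00] Ftool [ 1.53 -1.96 -9.94] Ttool [0.353 0.431 0.01 ]
```

Emit:
{"method": "arm_command", "body": {
  "deltas": [
    {"hand":10,"tx":0,"ty":0,"tz":0.5,"wx":0,"wy":0,"wz":0},
    {"hand":10,"tx":0,"ty":0,"tz":0,"wx":0,"wy":0,"wz":0}
  ]
}}

```text
clock: 18.98
eef_pos: [525.9, -186.5, 82.5]
tcp_rot: [3.14, 0.001, 1.888]
contact_force: [-3.4, 1.2, 14.1]
opening: 0.226
grasp_force: 101.5
```

```bash
python3 q.py
```

```text
18.975 [ 525.92 -186.54   82.52] [3.1401e+00 1.1000e-03 1.8877e+00] Ftool [  2.19  -2.82 -14.13] Ttool [ 0.511  0.454 -0.031]
```

Emit:
{"method": "arm_command", "body": {
  "deltas": [
    {"hand":10,"tx":0,"ty":0,"tz":0.4,"wx":0,"wy":0,"wz":0},
    {"hand":10,"tx":0,"ty":0,"tz":0,"wx":0,"wy":0,"wz":0},
    {"hand":10,"tx":0,"ty":0,"tz":0,"wx":0,"wy":0,"wz":0}
  ]
}}

```text
clock: 19.35
eef_pos: [526.0, -186.6, 82.5]
tcp_rot: [3.14, 0.001, 1.888]
contact_force: [-5.4, 1.8, 18.2]
opening: 0.223
grasp_force: 102.0
```

```bash
python3 q.py
```

```text
19.35 [ 525.98 -186.57   82.45] [3.1399e+00 1.2000e-03 1.8877e+00] Ftool [  3.36  -4.56 -18.21] Ttool [ 0.665  0.444 -0.062]
```

The push was about 21 N (18.2 plus the roller's weight). Next I'll ease off and open only a little.

Emit:
{"method": "arm_command", "body": {
  "deltas": [
    {"hand":10,"tx":0,"ty":0,"tz":-0.8,"wx":0,"wy":0,"wz":0},
    {"hand":10,"tx":0,"ty":0,"tz":-0.7,"wx":0,"wy":0,"wz":0},
    {"hand":10,"tx":0,"ty":0,"tz":0,"wx":0,"wy":0,"wz":0}
  ]
}}

```text
clock: 19.73
eef_pos: [525.8, -186.5, 82.7]
tcp_rot: [3.14, 0.001, 1.888]
contact_force: [-0.3, 1.3, 7.0]
opening: 0.22
grasp_force: 100.7
```

```bash
python3 q.py
```

```text
19.725 [ 525.82 -186.53   82.65] [3.1404e+00 9.0000e-04 1.8878e+00] Ftool [ 1.36  0.16 -6.97] Ttool [ 0.067  0.142 -0.017]
```

Emit:
{"method": "arm_command", "body": {
  "deltas": [
    {"hand":26,"tx":0,"ty":0,"tz":0,"wx":0,"wy":0,"wz":0},
    {"hand":31,"tx":0,"ty":0,"tz":0,"wx":0,"wy":0,"wz":0},
    {"hand":31,"tx":0,"ty":0,"tz":0,"wx":0,"wy":0,"wz":0}
  ]
}}

```text
clock: 20.1
eef_pos: [525.0, -186.3, 81.8]
tcp_rot: [-3.141, -0.0, 1.888]
contact_force: [-0.6, 0.2, -0.7]
opening: 0.361
grasp_force: 0.0
```

```bash
python3 q.py
```

```text
20.1 [ 524.96 -186.26   81.76] [-3.1413e+00 -2.0000e-04  1.8878e+00] Ftool [ 0.37 -0.54  0.74] Ttool [-0.013 -0.044 -0.02 ]
```

Emit:
{"method": "arm_command", "body": {
  "deltas": [
    {"hand":31,"tx":0,"ty":0.8,"tz":-2,"wx":0,"wy":0,"wz":0},
    {"hand":31,"tx":0,"ty":0,"tz":-6,"wx":0,"wy":0,"wz":0},
    {"hand":31,"tx":0,"ty":0,"tz":-12,"wx":0,"wy":0,"wz":0},
    {"hand":31,"tx":0,"ty":0,"tz":-25,"wx":0,"wy":0,"wz":0},
    {"hand":31,"tx":0,"ty":0,"tz":-35,"wx":0,"wy":0,"wz":0},
    {"hand":31,"tx":0,"ty":0,"tz":-35,"wx":0,"wy":0,"wz":0},
    {"hand":31,"tx":-30,"ty":0,"tz":-25,"wx":0,"wy":0,"wz":0},
    {"hand":31,"tx":-30,"ty":0,"tz":0,"wx":0,"wy":0,"wz":0}
  ]
}}

```text
clock: 21.1
eef_pos: [546.2, -244.2, 225.8]
tcp_rot: [3.137, 0.004, 1.889]
contact_force: [0.1, -0.7, -1.0]
opening: 0.364
grasp_force: 0.0
```

```bash
python3 q.py; python3 - <<'E'
from h import *
f=grab('wrist','w7'); im=f['image']
d=np.array([525.8,-186.5,0]); u=np.array([np.cos(1.887),np.sin(1.887),0])
# does a bright shaft/body lie where a seated roller (axis z 98.2) should be? print both shaft-end column runs vs prediction
for a in(-80,-70,-50,0,50,70,80):
    c,rw=proj(f,d+u*a+[0,0,98.2]); q=im[int(round(rw)),int(c)-25:int(c)+26].astype(int) if 0<=rw<384 else None
    if q is not None:
        m=((q.min(1)>110)&(np.ptp(q,1)<35)); k=25; lo=hi=k
        while lo>0 and m[lo-1]: lo-=1
        while hi<50 and m[hi+1]: hi+=1
        print(a,round(c,1),round(rw,1),im[int(rw),int(c)],int(c)-25+lo,int(c)-25+hi)
E
```

```text
21.1 [ 546.23 -244.15  225.82] [3.1375 0.0037 1.8885] Ftool [-0.72 -0.19  1.04] Ttool [ 0.027 -0.039  0.025]
-80 251.5 202.4 [233 231 222] 248 254
-70 251.5 193.5 [215 213 202] 248 254
-50 251.5 175.2 [126 125 119] 251 262
0 251.4 125.9 [238 237 231] 242 262
50 251.4 71.5 [232 230 223] 242 263
70 251.4 48.4 [230 229 220] 235 267
80 251.4 36.6 [144 144 138] 247 252
```

```bash
python3 -c "
from rig import r
print(r.sign_off())"
```

```text
the job is handed in; nothing more can be done
None
```

The roller is refitted and the job is handed in: both ends felt seated past their keepers on the saddles (axis about 98 mm up), it had one push of about 21 N, and the gripper is open and clear with the relay, spacers and fan cover not touched.

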